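Post the tapas boards into the shelf insert

TASK

Put the two small wooden tapas boards away in the white ceramic shelf insert. Slide its steel shutter all the way open, push each board flat and endways through the slot it fits (broad board in the wide slot, narrow board in the narrow slot) until nothing sticks out in front, then slide the shutter fully shut. Leave everything else standing where it is.

Things in the scene. Friction and masses are not known exactly. Their poses are not given: they have to be found in the camera images.
- insert: Fixed white ceramic slab, 180 (x) x 300 (y) mm, deck 38 mm high, 50 mm rim at the back; canister, bowls and mill stand on its rear. Origin: centre of underside, at worktop level. x points into it from the front face (at x = -90 mm), y to its left seen from the robot, z up. Its right half (y < 0) has two slots in the front face, 20 mm high, floored by the worktop, into closed pockets 165 mm deep.
- broad_slot (a point): Centre of the wide slot's mouth, in the front face at worktop level (insert x = -90, y = -105 mm); axes as the insert's. Slot 68 mm wide, 20 mm high. Above the middle of each slot the deck has a thumb notch, 44 mm wide (y) and 15 mm deep (x), open upward, so that a fingertip can push a board a little past the front face.
- narrow_slot (a point): Centre of the narrow slot's mouth, in the front face at worktop level (insert x = -90, y = -36 mm); axes as the insert's. Slot 45 mm wide, 20 mm high, with a thumb notch like the wide slot's.
- shutter (a joint): Steel shutter before the slots, slides along insert +y (left). 0 m = shut, over both slots; 0.155 m = left stop, slots clear. May start a little open; stays where left, friction 1.5 N. Shut, its plate spans insert y -152 to 3 mm, x -98 to -94 mm, 2 to 42 mm high, with a lip at 40 to 43 mm height folded back over the deck to x = -70 mm. It cannot pass a board sticking out over 4 mm.
- shutter_tab (a point): Centre of the black upright tab on the shutter's left end by which it is slid: 12 mm (x) x 24 mm (y) x 42 mm high, from 40 to 82 mm above the worktop; this point is 61 mm above the worktop, on the insert's x = -100 mm. It moves with the shutter; axes as the insert's. It can be pinched across y from above.
- broad_board: Broad wooden tapas board, 130 (x) x 62 (y) x 14 (z) mm, lying flat on the worktop, about 100 g. Origin: centre of its underside; x along its length. Either end may go first.
- narrow_board: Narrow wooden tapas board, 130 (x) x 40 (y) x 14 (z) mm, lying flat on the worktop, about 65 g. Origin: centre of its underside; x along its length. Either end may go first.
- canister: Domed steel canister with a button on its lid, 90 mm across, 126 mm high, on the left rear of the insert's deck. Origin: centre of its underside. Leave it alone.
- bowls: Two stacked glass prep bowls, 100 mm across, 61 mm high together, at the middle rear of the deck. Origin: centre of the underside. Leave them alone.
- mill: Dark wooden pepper mill, 52 mm across, 152 mm high, on the right rear of the deck. Origin: centre of its underside. Leave it alone.
- cazuela: Small clay cazuela, 116 mm across, 40 mm high, on the worktop left or right of the insert. Origin: centre of its underside. Leave it alone.
- jar: Amber glass jar with a wooden cap, 70 mm across, 100 mm high, on the worktop on the other side of the insert. Origin: centre of its underside. Leave it alone.
- dipper: Wooden honey dipper, 155 mm long along x, up to 27 mm thick, lying on the worktop in front of the insert's left part. Origin: under the middle of its length. Leave it alone.

How it is judged:
On the way, in this order (a step that is already met when the one before it is completed fails the run):
1. the shutter has been slid fully open (0.13 m or more) (value of joint shutter above 0.13 m), for 0.1 s.
2. both boards are fully inside their own slots (x of broad_board in the frame of broad_slot between 0.06 and 0.105 m and y of broad_board in the frame of broad_slot between -0.012 and 0.012 m and height (world z) of each of broad_board, narrow_board below 0.02 m and linear speed of each of broad_board, narrow_board below 0.02 m/s and x of narrow_board in the frame of narrow_slot between 0.06 and 0.105 m and y of narrow_board in the frame of narrow_slot between -0.012 and 0.012 m), for 0.2 s.
3. the shutter is shut again (within 8 mm) (value of joint shutter below 0.008 m), for 0.2 s.
At the end, for the whole second after the job is handed in: The broad board lies in the wide slot and the narrow board in the narrow slot, each sticking out of the front face by no more than 5 mm, at rest, and the shutter is shut to within 8 mm (all of step 2 and value of joint shutter below 0.008 m); the robot touches nothing.
It fails at once if a bystander (canister, bowls, mill, cazuela, jar or dipper) is shifted more than 30 mm (distance of any of canister, bowls, mill, cazuela, jar, dipper from where it was at the start of the episode above 0.03 m).
It fails at once if a standing bystander is tipped over (angle between any of canister, bowls, mill, cazuela, jar's own z axis and vertical above 0.5 rad).
It also fails if it takes over 72 s, if anything falls off the work surface, if the arm or the gripper's body presses on something with over 40 N, if the wrist force passes 120 N, or if a joint passes its speed limit or range.

ROBOT

A 6-joint arm with a two-finger parallel gripper is mounted at the origin on the work surface. World frame = base frame: x ahead of the robot, y to its left, z up, the work surface at z = 0. Lengths are in m, angles in rad, forces in N, time in s.
With the tool pointing down it reaches from about 0.3 to 0.775 m from the base axis. Payload 14.6 kg.
Tool frame: the origin (TCP) lies midway between the tips of the shut fingers; the grasp point (between the pads) lies 19 mm behind it; z points along the fingers, y is the line along which they close (so a half turn about z gives the same grasp; the last joint's range is limited). The gripper opens to 85 mm and grips with 20 to 120 N. Pads are 22 mm wide; open, the fingers measure 114 mm over their backs; the gripper's body (76 mm by 85 mm) begins 54 mm behind the grasp point. The pads swing forward as they close: fully open they stand 13 mm farther back than shut.
Start: joints at [1.257, 0.3, 1.521, -0, 1.321, -0.067], TCP at [0.134, 0.533, 0.231] pointing down, gripper open.
Joint ranges: [-3.03, 3.03], [-0.79, 2.21], [0.23, 2.52], [-1.04, 4.18], [0, 3.07], [-2.55, 2.55]. Speed limits (rad/s): [2.22, 2.22, 2.57, 3.14, 3.14, 3.14].

INTERFACE

Orientations are given as a 3x3 rotation matrix whose columns are the frame's x, y, z axes.
In Python, from station import r, imaging gives the robot as it stands.
- The arm moves only by the tool move_arm, never from a script. Its argument "increments" is a list of rows, each an object of numbers: "tx", "ty", "tz": the shift along the tool's x, y, z in m; "rx", "ry", "rz": the turn, a rotation vector about the tool's x, y, z in rad; "fingers": the opening, from 0 (shut) to 1 (fully open). A call has 1 to 20 rows; each row shifts and turns the commanded pose from where the row before left it, along the tool's axes as they then stand; what a row does not reach is not made up. A row lasts 1/10 s, in which the tool goes at most 50 mm and 8.59 degrees, less where a joint would pass 70% of its speed; a pose out of reach is approached as far as the arm can. A call is refused whole if a number of a shift passes 0.05 or a number of a turn 0.15, either way. A call with a gripper value outside its range is refused whole. The fingers move at their own pace and stop on an object; the grip force is fixed at half the most. Time passes only in rows, so rows that do not move let the fingers close. It gives the time, the measured TCP pose, the force, the opening and the grip force at its end, in the units of the state.
- r.get_state(): the state, without advancing time (a new reading comes with each control period).
- imaging.camera(name): name is "scene" or "side" or "wrist"; returns a dict with "img" (400x640x3 uint8, red, green, blue), "intrinsics" (3x3 intrinsics, pixels), "position" and "orientation" of the camera in the world. Camera axes: x right, y up, looking along -z (the intrinsics and any distortion apply to the point x, -y, -z); pixel columns grow to the right and rows downward; lengths in m; the calibration is good to about 2 mm. A picture is of the moment at which its call begins. There is no depth.
- r.job_done(): hands the job in; it is judged then, once.
The state is a dict: "clock": time; "joint_positions": joint angles; "dq": joint speeds; "joint_torque": joint torques, N m; "eef_pos": TCP position; "ee_rot": TCP orientation; "force": force on the tool from outside, world axes, zero at the start; "ft_torque": the same for the moment, N m; "opening": opening from 0.0 (shut) to 1.0 (fully open); "grasp_force": force on a finger pad.
Only numpy, scipy, OpenCV 4.12 (cv2) and the standard library are available. Lean on these libraries where they do the work, as an engineer would, in place of code of your own. Each camera call takes 0.05 s, during which the arm holds its last target. There are 200 camera calls.

## Working session

There is one attempt and no reset: what is moved stays moved. The work goes in short steps, Python scripts to look and compute and a tool call to move; the robot and the scene stay as the last step left them, time stands still between calls to the robot, and variables do not carry over. Pictures are saved under pics/ and viewed, at most 10 in all, crops included, and the job is handed in when it is done.

Besides the shell and the picture viewer there is one more tool, called after "Call:" as a command line: name --argument value ..., lists and objects as JSON in quotes. move_arm: Moves the arm, as the interface text tells. Its arguments: {"type":"object","properties":{"increments":{"type":"array"}},"required":["increments"]}

```bash
mkdir -p pics; ls
python3 - <<'E'
from station import r, imaging
import cv2, numpy as np, pickle
ims=[]
for n in ["scene","side","wrist"]:
    c=imaging.camera(n); pickle.dump(c,open(f"pics/{n}0.pkl","wb"))
    cv2.imwrite(f"pics/{n}0.png",c["img"][:,:,::-1]); print(n,np.round(c["position"],3).tolist(),np.round(c["orientation"],3).tolist(),np.round(c["intrinsics"],1).tolist(), [k for k in c])
s=r.get_state();print(s)
E
```

```text
pics
scene [0.988, 0.624, 0.85] [[-0.822, -0.414, 0.392], [0.569, -0.595, 0.567], [-0.001, 0.689, 0.725]] [[421.4, 0.0, 317.7], [0.0, 421.4, 200.0], [0.0, 0.0, 1.0]] ['img', 'intrinsics', 'position', 'orientation']
side [0.556, -0.749, 0.883] [[1.0, -0.02, -0.007], [0.01, 0.727, -0.686], [0.019, 0.686, 0.728]] [[510.4, 0.0, 310.5], [0.0, 510.4, 193.3], [0.0, 0.0, 1.0]] ['img', 'intrinsics', 'position', 'orientation']
wrist [0.052, 0.554, 0.372] [[0.245, -0.916, -0.318], [0.97, 0.231, 0.082], [-0.001, -0.328, 0.945]] [[326.9, 0.0, 320.0], [0.0, 326.9, 204.0], [0.0, 0.0, 1.0]] ['img', 'intrinsics', 'position', 'orientation']
{'clock': 0.15, 'joint_positions': array([ 1.25736781e+00,  3.00327870e-01,  1.52144385e+00,  1.05961028e-05,
        1.32068915e+00, -6.66251627e-02]), 'dq': array([ 0.00065159, -0.00128425, -0.00134858,  0.0005371 ,  0.00071967,
        0.0007164 ]), 'joint_torque': array([ 3.22161832e-03, -5.43670285e+01, -3.61884999e+01,  4.33500089e-07,
        3.27987385e-03, -1.84174075e-05]), 'eef_pos': array([0.13432691, 0.53316121, 0.23085794]), 'ee_rot': array([[-9.69697682e-01,  2.44307856e-01, -2.77456693e-04],
       [ 2.44308005e-01,  9.69697335e-01, -8.22754212e-04],
       [ 6.80436977e-05, -8.65607743e-04, -9.99999623e-01]]), 'force': array([ 0.29238566,  0.00974876, -0.86485641]), 'ft_torque': array([-0.02132348,  0.00371804,  0.00236416]), 'grasp_force': 0.0, 'opening': 1.0001837635640238}
```

View pics/scene0.png

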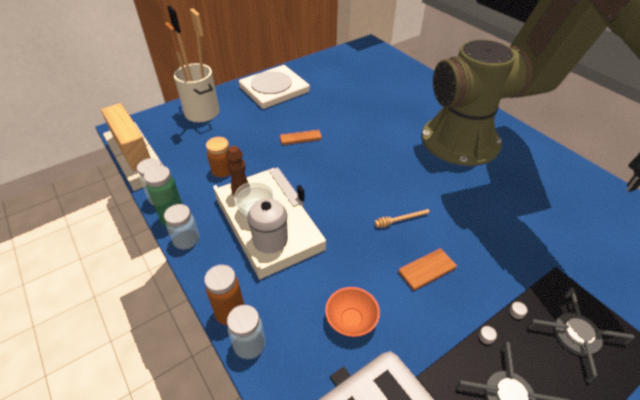

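View pics/side0.png

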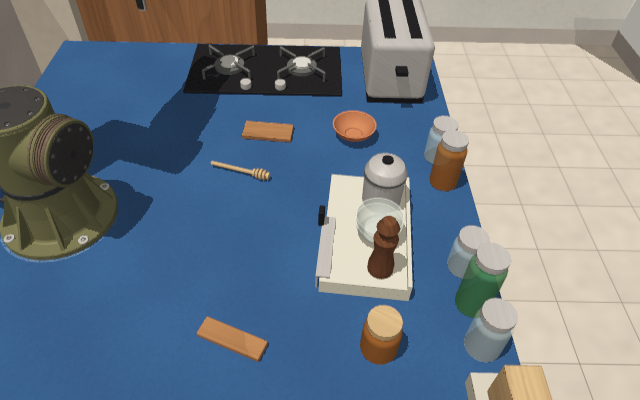

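The scene picture shows the broad board at about (427,269), the narrow one at (300,137), the insert centred near (270,222), and the shutter tab at (300,193). In the side picture, the broad board is at (268,131), the narrow one at (232,338), and the tab at (322,215). Next I'll fit the boards and zoom in on the insert.

```bash
cat > h.py <<'E'
import numpy as np, cv2, pickle
from scipy.optimize import minimize, least_squares
def proj(c,P):
    p=(np.atleast_2d(P)-c["position"])@np.array(c["orientation"]); p=p*[1,-1,-1]
    q=p@np.array(c["intrinsics"]).T; return q[:,:2]/q[:,2:]
def ray(c,uv,z):
    d=np.linalg.solve(c["intrinsics"],[uv[0],uv[1],1.])*[1,-1,-1]; d=np.array(c["orientation"])@d
    p=np.array(c["position"]); return p+d*(z-p[2])/d[2]
def frame(pose,L):
    x,y,a=pose; L=np.atleast_2d(np.array(L,float)); R=np.array([[np.cos(a),-np.sin(a)],[np.sin(a),np.cos(a)]])
    return np.c_[L[:,:2]@R.T+[x,y],L[:,2]]
def box(l,w,h): return np.array([[sx*l/2,sy*w/2,z] for sx in(-1,1) for sy in(-1,1) for z in(0,h)])
def mask(c,seed,rad=60):
    hsv=cv2.cvtColor(c["img"],cv2.COLOR_RGB2HSV); m=((hsv[...,0]<22)&(hsv[...,1]>110)&(hsv[...,2]>60)).astype(np.uint8)
    n,lab=cv2.connectedComponents(m); return (lab==lab[seed[1],seed[0]]).astype(np.uint8)
def fitbox(cams,masks,dims,p0):
    S=4
    def cost(p):
        t=0
        for c,m in zip(cams,masks):
            u=proj(c,frame(p,box(*dims))); h=cv2.convexHull(((u+.5)*16*S-8).astype(np.int32)) 
            M=cv2.fillConvexPoly(np.zeros((400*S,640*S),np.uint8),h,1,shift=4)
            big=cv2.resize(m,None,fx=S,fy=S,interpolation=cv2.INTER_NEAREST)
            t+=1-(M&big).sum()/(M|big).sum()
        return t
    s=np.array([p0]+[np.add(p0,d) for d in([.01,0,0],[0,.01,0],[0,0,.1])])
    o=minimize(cost,p0,method="Nelder-Mead",options=dict(initial_simplex=s,xatol=1e-4,fatol=1e-4,maxiter=150)); return o.x,o.fun
E
python3 - <<'E'
from h import *
C={n:pickle.load(open(f"pics/{n}0.pkl","rb")) for n in("scene","side")}
for nm,d,sd in [("broad",(.13,.062,.014),{"scene":(427,269),"side":(268,131)}),("narrow",(.13,.04,.014),{"scene":(300,137),"side":(232,338)})]:
    ms=[mask(C[n],sd[n]) for n in C]; print(nm,[m.sum() for m in ms])
    c=C["side"];m=ms[1];ys,xs=np.nonzero(m); P=np.array([ray(c,(x,y),.01)[:2] for x,y in zip(xs,ys)])
    w,v=np.linalg.eigh(np.cov(P.T)); v=v[:,1]; p0=[*P.mean(0),np.arctan2(v[1],v[0])]
    for k in("scene","side"): print(k, ray(C[k],sd[k],.014).round(3))
    print(np.round(p0,4),fitbox(list(C.values()),ms,d,p0),[fitbox([C[k]],[mm],d,p0) for k,mm in zip(C,ms)])
a=C["side"]["img"][160:310,300:430];b=C["scene"]["img"][155:285,205:335]
A=cv2.resize(a[:130],(400,400),interpolation=cv2.INTER_CUBIC)
A=cv2.resize(a,(390,450),interpolation=cv2.INTER_CUBIC);B=cv2.resize(b,(390,390),interpolation=cv2.INTER_CUBIC)
o=np.zeros((450,790,3),np.uint8);o[:,:390]=A;o[:390,400:]=B
cv2.imwrite("pics/ins.png",o[:,:,::-1])
E
```

```text
broad [np.uint64(1226), np.uint64(821)]
scene [0.453 0.303 0.014]
side [0.45  0.293 0.014]
[0.4481 0.2977 3.043 ] (array([0.44743916, 0.29974955, 3.07238799]), np.float64(0.26785272294964757)) [(array([0.44578853, 0.29866267, 3.0412514 ]), np.float64(0.11647599315376989)), (array([0.44859331, 0.3040401 , 3.07125371]), np.float64(0.1470225339307747))]
narrow [np.uint64(365), np.uint64(1440)]
scene [ 0.425 -0.29   0.014]
side [ 0.423 -0.299  0.014]
[ 0.4227 -0.298   2.746 ] (array([ 0.42072778, -0.29503801,  2.72656855]), np.float64(0.3605911827819934)) [(array([ 0.418738  , -0.29818297,  2.75246288]), np.float64(0.22029372496662214)), (array([ 0.42167722, -0.29466337,  2.720929  ]), np.float64(0.13591795334159806))]
```

View pics/ins.png

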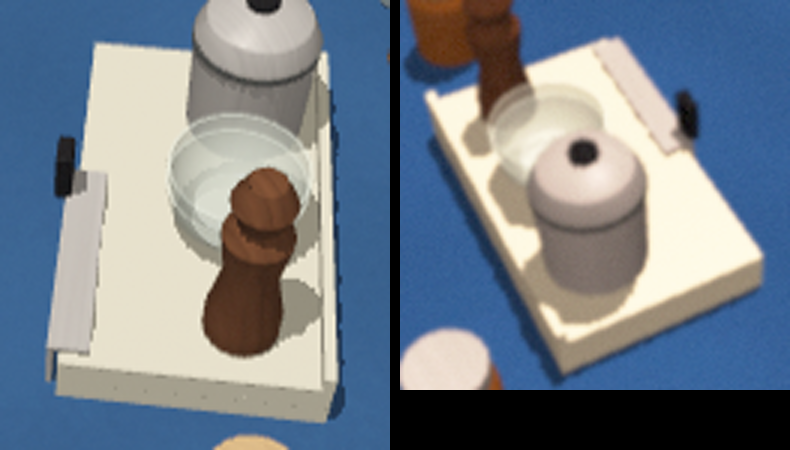

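Run:
```python
from h import *
C={n:pickle.load(open(f"pics/{n}0.pkl","rb")) for n in("scene","side")}
K=[("side",(-.09,.15,.038),(331.7,174.3)),("side",(-.09,-.15,0),(319,291.5)),("side",(.09,-.15,0),(408.7,300.7)),("side",(.09,-.15,.05),(411,285)),
("scene",(-.09,.15,.038),(325.7,241.7)),("scene",(-.09,.15,0),(325.7,249.8)),("scene",(.09,.15,0),(259.3,279.5)),("scene",(.09,-.15,.05),(215,186)),("scene",(.09,.15,.05),(259.3,267.7))]
f=lambda p:np.concatenate([proj(C[n],frame(p,L))[0]-uv for n,L,uv in K])
o=least_squares(f,[.65,.03,0],loss="soft_l1");print(o.x);print(f(o.x).reshape(-1,2).round(1))
for n in C:
    g=lambda p:np.concatenate([proj(C[m],frame(p,L))[0]-uv for m,L,uv in K if m==n]); q=least_squares(g,[.65,.03,0]).x;print(n,q)
tab={"side":(322.3,215.5),"scene":(300.7,193.5)}
for n in C:
    w=ray(C[n],tab[n],.061); print("tab",w, frame((0,0,-o.x[2]),[w-[o.x[0],o.x[1],0]]))
for t in(-.012,-.009,-.002,.003,.01,.02): print(t,[proj(C[n],frame(o.x,[-.1,t,.061])).round(1).tolist() for n in tab])
```

```text
[ 0.68604871 -0.04573923 -0.0970813 ]
[[-1.  -0.4]
 [-1.  -0.5]
 [-0.9 -0.5]
 [ 0.9  1.3]
 [ 0.2 -1.2]
 [-0.   0.1]
 [ 0.2  0.5]
 [-2.3  0.8]
 [-2.1  0.1]]
scene [ 0.68294021 -0.04456977 -0.11118161]
side [ 0.68713081 -0.04559935 -0.09810444]
tab [ 0.58545181 -0.03764632  0.061     ] [[-0.10090766 -0.00169594  0.061     ]]
tab [ 0.58935963 -0.03790098  0.061     ] [[-0.09699356 -0.00157062  0.061     ]]
-0.012 [[[320.4, 219.1]], [[298.6, 191.2]]]
-0.009 [[[320.6, 218.0]], [[299.1, 191.9]]]
-0.002 [[[320.9, 215.5]], [[300.3, 193.5]]]
0.003 [[[321.1, 213.8]], [[301.2, 194.7]]]
0.01 [[[321.4, 211.3]], [[302.5, 196.4]]]
0.02 [[[321.8, 207.9]], [[304.3, 198.8]]]
```

```bash
cat >> h.py <<'E'
def go(pos,yaw,step=.04):
    """tool-frame numbers: first turn (rz total), then the shift in the turned, downright frame"""
    from station import r
    s=r.get_state(); R=np.array(s["ee_rot"])
    T=np.array([[np.cos(yaw),np.sin(yaw),0],[np.sin(yaw),-np.cos(yaw),0],[0,0,-1]])
    rv=cv2.Rodrigues(R.T@T)[0].ravel(); d=T.T@(np.array(pos)-s["eef_pos"])
    n=int(np.ceil(np.abs(d).max()/step)); print("clock %.2f"%s["clock"],"at",np.round(s["eef_pos"],4),"turn",rv.round(4),"shift",d.round(4),"| rows",n,(d/max(n,1)).round(5),"f",np.round(s["force"],1),"op %.3f"%s["opening"])
INS=np.array([.6863,-.0457,-.0975])
def insw(L): return frame(INS,L)[0]
IY=np.pi+INS[2]
E
python3 - <<'E'
from h import *
C=pickle.load(open("pics/scene0.pkl","rb"));S=pickle.load(open("pics/side0.pkl","rb"))
print("canister",ray(C,(269,245),.038),"dipper",ray(S,(211,163),.01),ray(S,(270,176),.01))
go([*insw([-.1,-.002,0])[:2],.2],IY)
E
```

```text
canister [0.73165234 0.04519485 0.038     ] dipper [0.31655785 0.17082576 0.01      ] [0.46536469 0.1293622  0.01      ]
clock 0.15 at [0.1343 0.5332 0.2309] turn [-9.000e-04 -1.000e-04 -1.493e-01] shift [-0.5057 -0.5244  0.0309] | rows 14 [-0.03612 -0.03746  0.0022 ] f [ 0.3  0.  -0.9] op 1.000
```

Call:
move_arm --increments '[{"rz": -0.149,"fingers": 1},{"tx": -0.036,"ty": -0.0375,"tz": 0.002},{"tx": -0.036,"ty": -0.0375,"tz": 0.002},{"tx": -0.036,"ty": -0.0375,"tz": 0.002},{"tx": -0.036,"ty": -0.0375,"tz": 0.002},{"tx": -0.036,"ty": -0.0375,"tz": 0.002},{"tx": -0.036,"ty": -0.0375,"tz": 0.002},{"tx": -0.036,"ty": -0.0375,"tz": 0.002},{"tx": -0.036,"ty": -0.0375,"tz": 0.002},{"tx": -0.036,"ty": -0.0375,"tz": 0.002},{"tx": -0.036,"ty": -0.0375,"tz": 0.002},{"tx": -0.036,"ty": -0.0375,"tz": 0.002},{"tx": -0.036,"ty": -0.0375,"tz": 0.002},{"tx": -0.036,"ty": -0.0375,"tz": 0.002},{"tx": -0.036,"ty": -0.0375,"tz": 0.002},{}]'

```text
$.increments[0]: bad value
```

Run:
```python
from h import *
from station import imaging
go([*insw([-.1,-.002,0])[:2],.2],IY)
c=imaging.camera("wrist");pickle.dump(c,open("pics/w1.pkl","wb"))
im=c["img"].copy()
for L in [(-.09,.15,.038),(-.09,-.15,.038),(-.09,-.15,0),(-.09,.15,0),(-.1,-.002,.061),(-.07,-.15,.043)]:
    u=proj(c,[insw(L)])[0]; print(L,u.round(1)); 
    cv2.circle(im,tuple(int(v) for v in u.round()),3,(255,0,255),1)
cv2.imwrite("pics/w1.png",im[:,:,::-1])
```

```text
clock 0.15 at [0.1343 0.5332 0.2309] turn [-9.000e-04 -1.000e-04 -1.493e-01] shift [-0.5057 -0.5244  0.0309] | rows 14 [-0.03612 -0.03746  0.0022 ] f [ 0.3  0.  -0.9] op 1.000
(-0.09, 0.15, 0.038) [140.6 515. ]
(-0.09, -0.15, 0.038) [-32.4 531.8]
(-0.09, -0.15, 0) [-10.6 504.5]
(-0.09, 0.15, 0) [152.  488.1]
(-0.1, -0.002, 0.061) [ 37.7 538.1]
(-0.07, -0.15, 0.043) [-29.5 542.9]
```

View pics/w1.png

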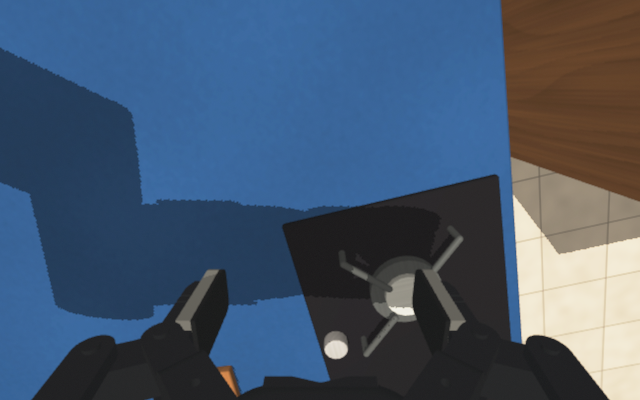

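The move was refused, so this picture only shows the stove and the open fingers from the start pose. I'll retry with complete rows.

Call:
move_arm --increments '[{"tx": 0.0,"ty": 0.0,"tz": 0.0,"rx": 0.0,"ry": 0.0,"rz": -0.149,"fingers": 1.0}]'

```text
clock: 0.3
eef_pos: [0.1343, 0.5332, 0.2311]
ee_rot: [[-0.995, 0.097, -0.0], [0.097, 0.995, -0.0], [0.0, -0.0, -1.0]]
force: [-0.5, 0.5, -0.7]
opening: 1.001
grasp_force: 0.0
```

Call:
move_arm --increments '[{"tx": -0.036,"ty": -0.0375,"tz": 0.002,"fingers": 1.0},{"tx": -0.036,"ty": -0.0375,"tz": 0.002,"fingers": 1.0},{"tx": -0.036,"ty": -0.0375,"tz": 0.002,"fingers": 1.0},{"tx": -0.036,"ty": -0.0375,"tz": 0.002,"fingers": 1.0},{"tx": -0.036,"ty": -0.0375,"tz": 0.002,"fingers": 1.0},{"tx": -0.036,"ty": -0.0375,"tz": 0.002,"fingers": 1.0},{"tx": -0.036,"ty": -0.0375,"tz": 0.002,"fingers": 1.0},{"tx": -0.036,"ty": -0.0375,"tz": 0.002,"fingers": 1.0},{"tx": -0.036,"ty": -0.0375,"tz": 0.002,"fingers": 1.0},{"tx": -0.036,"ty": -0.0375,"tz": 0.002,"fingers": 1.0},{"tx": -0.036,"ty": -0.0375,"tz": 0.002,"fingers": 1.0},{"tx": -0.036,"ty": -0.0375,"tz": 0.002,"fingers": 1.0},{"tx": -0.036,"ty": -0.0375,"tz": 0.002,"fingers": 1.0},{"tx": -0.036,"ty": -0.0375,"tz": 0.002,"fingers": 1.0}]'

```text
$.increments[0]: bad value
```

Call:
move_arm --increments '[{"tx": -0.036,"ty": -0.0375,"tz": 0.002,"rx": 0,"ry": 0,"rz": 0,"fingers": 1},{"tx": -0.036,"ty": -0.0375,"tz": 0.002,"rx": 0,"ry": 0,"rz": 0,"fingers": 1},{"tx": -0.036,"ty": -0.0375,"tz": 0.002,"rx": 0,"ry": 0,"rz": 0,"fingers": 1},{"tx": -0.036,"ty": -0.0375,"tz": 0.002,"rx": 0,"ry": 0,"rz": 0,"fingers": 1},{"tx": -0.036,"ty": -0.0375,"tz": 0.002,"rx": 0,"ry": 0,"rz": 0,"fingers": 1},{"tx": -0.036,"ty": -0.0375,"tz": 0.002,"rx": 0,"ry": 0,"rz": 0,"fingers": 1},{"tx": -0.036,"ty": -0.0375,"tz": 0.002,"rx": 0,"ry": 0,"rz": 0,"fingers": 1},{"tx": -0.036,"ty": -0.0375,"tz": 0.002,"rx": 0,"ry": 0,"rz": 0,"fingers": 1},{"tx": -0.036,"ty": -0.0375,"tz": 0.002,"rx": 0,"ry": 0,"rz": 0,"fingers": 1},{"tx": -0.036,"ty": -0.0375,"tz": 0.002,"rx": 0,"ry": 0,"rz": 0,"fingers": 1},{"tx": -0.036,"ty": -0.0375,"tz": 0.002,"rx": 0,"ry": 0,"rz": 0,"fingers": 1},{"tx": -0.036,"ty": -0.0375,"tz": 0.002,"rx": 0,"ry": 0,"rz": 0,"fingers": 1},{"tx": -0.036,"ty": -0.0375,"tz": 0.002,"rx": 0,"ry": 0,"rz": 0,"fingers": 1},{"tx": -0.036,"ty": -0.0375,"tz": 0.002,"rx": 0,"ry": 0,"rz": 0,"fingers": 1},{"tx": 0,"ty": 0,"tz": 0,"rx": 0,"ry": 0,"rz": 0,"fingers": 1}]'

```text
clock: 1.8
eef_pos: [0.569, -0.0204, 0.2031]
ee_rot: [[-0.995, 0.102, -0.001], [0.102, 0.995, -0.0], [0.001, -0.001, -1.0]]
force: [0.6, 0.8, -0.4]
opening: 1.0
grasp_force: 0.0
```

Run:
```python
from h import *
from station import imaging
go([*insw([-.1,-.002,0])[:2],.2],IY)
c=imaging.camera("wrist");pickle.dump(c,open("pics/w1.pkl","wb"))
im=c["img"].copy()
for L in [(-.09,.15,.038),(-.09,-.15,.038),(-.09,-.15,0),(-.09,.15,0),(-.1,-.002,.082),(-.07,-.15,.043)]:
    u=proj(c,[insw(L)])[0]; print(L,u.round(1)); 
    cv2.circle(im,tuple(int(v) for v in u.round()),3,(255,0,255),1)
cv2.imwrite("pics/w2.png",im[:,:,::-1])
```

```text
clock 1.80 at [ 0.569  -0.0204  0.2031] turn [-0.0006 -0.0011 -0.0046] shift [-0.0192 -0.0158  0.0031] | rows 1 [-0.01923 -0.01581  0.00308] f [ 0.6  0.8 -0.4] op 1.000
(-0.09, 0.15, 0.038) [456.9 210.2]
(-0.09, -0.15, 0.038) [157.1 211.6]
(-0.09, -0.15, 0) [173.3 199.6]
(-0.09, 0.15, 0) [443.4 198.4]
(-0.1, -0.002, 0.082) [302.3 217.7]
(-0.07, -0.15, 0.043) [158.1 231.9]
```

View pics/w2.png

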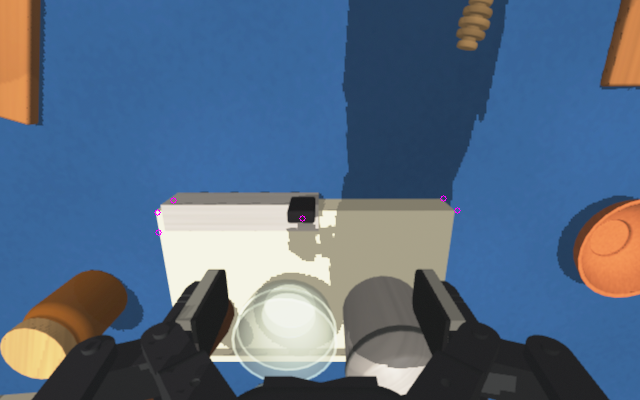

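Run:
```python
from h import *
c=pickle.load(open("pics/w1.pkl","rb"));g=c["img"].astype(int)
for y in(213,216,225,245): print(y,"L",g[y,152:172].sum(1).tolist(),"R",g[y,444:464].sum(1).tolist())
for x in(170,200,250,360,400,440): print("col",x,g[188:216,x].sum(1).tolist())
m=(g.sum(2)<110).astype(np.uint8)[185:235,270:335];n,l,st,ce=cv2.connectedComponentsWithStats(m);print(st[1:],ce[1:])
print(g[185:240,302].sum(1).tolist()); print(g[202,270:335].sum(1).tolist());print(g[218,270:335].sum(1).tolist())
for y in(.15,-.15): print([proj(c,[insw([x,y,.038])])[0].round(1).tolist() for x in(-.09,-.07,-.05)])
for b in[-.012-.002,.012-.002]: print([proj(c,[insw([x,b,z])])[0].round(1).tolist() for x in(-.106,-.094) for z in(.04,.082)])
```

```text
213 L [328, 327, 331, 457, 674, 719, 719, 719, 719, 713, 687, 669, 669, 669, 670, 671, 669, 670, 669, 670] R [467, 467, 467, 468, 467, 465, 468, 467, 468, 459, 405, 319, 320, 319, 321, 319, 321, 320, 322, 323]
216 L [319, 321, 323, 326, 579, 709, 719, 719, 719, 718, 699, 657, 656, 655, 655, 655, 656, 656, 655, 656] R [467, 467, 468, 466, 466, 466, 465, 466, 467, 437, 368, 321, 319, 322, 320, 323, 326, 328, 330, 328]
225 L [323, 323, 322, 320, 324, 403, 656, 719, 719, 719, 719, 713, 685, 666, 666, 666, 666, 666, 666, 665] R [468, 468, 466, 468, 467, 465, 467, 467, 425, 340, 325, 325, 327, 328, 327, 324, 325, 322, 322, 326]
245 L [320, 321, 324, 322, 326, 326, 324, 321, 322, 526, 696, 719, 719, 719, 719, 719, 719, 719, 719, 719] R [467, 467, 467, 465, 465, 430, 352, 324, 324, 327, 327, 328, 328, 328, 330, 330, 329, 325, 323, 328]
col 170 [331, 328, 329, 328, 325, 326, 323, 325, 324, 353, 373, 379, 379, 380, 379, 355, 452, 619, 666, 661, 656, 659, 663, 669, 672, 669, 663, 654]
col 200 [336, 335, 335, 306, 317, 361, 374, 379, 380, 377, 377, 380, 380, 377, 378, 379, 474, 620, 668, 661, 65
[... 1105 characters left out ...]
7, 89, 87, 89, 87, 87, 88, 91, 93, 89, 88, 80, 227, 306, 308, 330, 356, 363, 362, 363, 387, 424, 445, 456, 453, 456, 455, 454, 456, 454, 455, 455]
[657, 657, 657, 657, 660, 659, 658, 660, 658, 658, 660, 659, 659, 661, 660, 658, 636, 469, 125, 131, 134, 131, 132, 135, 134, 133, 132, 132, 135, 133, 135, 133, 132, 135, 135, 133, 133, 133, 136, 132, 138, 137, 132, 119, 309, 560, 660, 661, 592, 649, 719, 719, 719, 719, 719, 719, 719, 719, 719, 719, 719, 719, 719, 719, 716]
[[456.9, 210.2], [454.3, 228.6], [451.8, 246.3]]
[[157.1, 211.6], [160.4, 229.9], [163.6, 247.5]]
[[292.2, 196.3], [288.2, 211.3], [292.6, 207.9], [288.7, 224.2]]
[[316.7, 196.2], [316.1, 211.1], [316.8, 207.7], [316.3, 224.1]]
```

The wrist picture shows the tab at x 288–315 and y 197–222, the front deck edge at row 210, and the deck sides at columns 156 and 454. That agrees with the fit to about 2 mm, so I'll correct y slightly and pinch the tab.

```bash
sed -i 's/^INS=.*/INS=np.array([.6863,-.0470,-.0975])/' h.py
python3 - <<'E'
from h import *
go([*insw([-.1,-.002,0])[:2],.053],IY)
E
```

```text
clock 1.85 at [ 0.5678 -0.0183  0.2032] turn [-0.0001 -0.0016 -0.0035] shift [-0.0207 -0.0191  0.1502] | rows 4 [-0.00519 -0.00477  0.03756] f [0.2 0.9 0.2] op 1.000
```

Call:
move_arm --increments '[{"tx": -0.0207,"ty": -0.0191,"tz": 0.0,"rx": 0,"ry": 0,"rz": -0.003,"fingers": 1},{"tx": 0,"ty": 0,"tz": 0.04,"rx": 0,"ry": 0,"rz": 0,"fingers": 1},{"tx": 0,"ty": 0,"tz": 0.04,"rx": 0,"ry": 0,"rz": 0,"fingers": 1},{"tx": 0,"ty": 0,"tz": 0.04,"rx": 0,"ry": 0,"rz": 0,"fingers": 1},{"tx": 0,"ty": 0,"tz": 0.03,"rx": 0,"ry": 0,"rz": 0,"fingers": 1},{"tx": 0,"ty": 0,"tz": 0,"rx": 0,"ry": 0,"rz": 0,"fingers": 1},{"tx": 0,"ty": 0,"tz": 0,"rx": 0,"ry": 0,"rz": 0,"fingers": 0.5},{"tx": 0,"ty": 0,"tz": 0,"rx": 0,"ry": 0,"rz": 0,"fingers": 0.3},{"tx": 0,"ty": 0,"tz": 0,"rx": 0,"ry": 0,"rz": 0,"fingers": 0.15},{"tx": 0,"ty": 0,"tz": 0,"rx": 0,"ry": 0,"rz": 0,"fingers": 0.15},{"tx": 0,"ty": 0,"tz": 0,"rx": 0,"ry": 0,"rz": 0,"fingers": 0.15},{"tx": 0,"ty": 0,"tz": 0,"rx": 0,"ry": 0,"rz": 0,"fingers": 0.15}]'

```text
clock: 3.05
eef_pos: [0.5864, -0.0372, 0.0557]
ee_rot: [[-0.996, 0.095, 0.002], [0.095, 0.996, -0.0], [-0.002, -0.0, -1.0]]
force: [-2.2, 0.7, 7.6]
opening: 0.27
grasp_force: 58.4
```

Call:
move_arm --increments '[{"tx": 0,"ty": 0.01,"tz": 0,"rx": 0,"ry": 0,"rz": 0,"fingers": 0.15},{"tx": 0,"ty": 0.02,"tz": 0,"rx": 0,"ry": 0,"rz": 0,"fingers": 0.15},{"tx": 0,"ty": 0.02,"tz": 0,"rx": 0,"ry": 0,"rz": 0,"fingers": 0.15},{"tx": 0,"ty": 0.02,"tz": 0,"rx": 0,"ry": 0,"rz": 0,"fingers": 0.15},{"tx": 0,"ty": 0.02,"tz": 0,"rx": 0,"ry": 0,"rz": 0,"fingers": 0.15},{"tx": 0,"ty": 0.02,"tz": 0,"rx": 0,"ry": 0,"rz": 0,"fingers": 0.15},{"tx": 0,"ty": 0.02,"tz": 0,"rx": 0,"ry": 0,"rz": 0,"fingers": 0.15},{"tx": 0,"ty": 0.01,"tz": 0,"rx": 0,"ry": 0,"rz": 0,"fingers": 0.15},{"tx": 0,"ty": 0,"tz": 0,"rx": 0,"ry": 0,"rz": 0,"fingers": 0.15},{"tx": 0,"ty": 0,"tz": 0,"rx": 0,"ry": 0,"rz": 0,"fingers": 0.15}]'

```text
clock: 4.05
eef_pos: [0.6005, 0.1027, 0.0557]
ee_rot: [[-0.996, 0.094, 0.004], [0.094, 0.996, 0.0], [-0.004, 0.001, -1.0]]
force: [5.6, 1.0, 2.4]
opening: 0.27
grasp_force: 59.2
```

Call:
move_arm --increments '[{"tx": 0,"ty": 0.004,"tz": 0,"rx": 0,"ry": 0,"rz": 0,"fingers": 0.15},{"tx": 0,"ty": 0.002,"tz": 0,"rx": 0,"ry": 0,"rz": 0,"fingers": 0.15},{"tx": 0,"ty": 0.001,"tz": 0,"rx": 0,"ry": 0,"rz": 0,"fingers": 0.15},{"tx": 0,"ty": 0,"tz": 0,"rx": 0,"ry": 0,"rz": 0,"fingers": 0.15}]'

```text
clock: 4.45
eef_pos: [0.6007, 0.1049, 0.0557]
ee_rot: [[-0.995, 0.096, 0.001], [0.096, 0.995, -0.005], [-0.002, -0.005, -1.0]]
force: [-1.5, -31.8, 8.6]
opening: 0.267
grasp_force: 60.5
```

Call:
move_arm --increments '[{"tx": 0,"ty": -0.003,"tz": 0,"rx": 0,"ry": 0,"rz": 0,"fingers": 0.3},{"tx": 0,"ty": 0,"tz": 0,"rx": 0,"ry": 0,"rz": 0,"fingers": 0.6},{"tx": 0,"ty": 0,"tz": 0,"rx": 0,"ry": 0,"rz": 0,"fingers": 1},{"tx": 0,"ty": 0,"tz": 0,"rx": 0,"ry": 0,"rz": 0,"fingers": 1},{"tx": 0,"ty": 0,"tz": -0.035,"rx": 0,"ry": 0,"rz": 0,"fingers": 1},{"tx": 0,"ty": 0,"tz": -0.035,"rx": 0,"ry": 0,"rz": 0,"fingers": 1},{"tx": 0.02,"ty": 0.02,"tz": -0.035,"rx": 0,"ry": 0,"rz": 0,"fingers": 1},{"tx": 0.02,"ty": 0.02,"tz": -0.035,"rx": 0,"ry": 0,"rz": 0,"fingers": 1},{"tx": 0,"ty": 0,"tz": 0,"rx": 0,"ry": 0,"rz": 0,"fingers": 1}]'

```text
clock: 5.35
eef_pos: [0.5636, 0.1526, 0.1997]
ee_rot: [[-0.996, 0.092, 0.007], [0.092, 0.996, 0.002], [-0.007, 0.003, -1.0]]
force: [-0.1, -0.1, -0.4]
opening: 1.0
grasp_force: 0.0
```

Run:
```python
from h import *
from station import imaging
c=imaging.camera("scene")
go([.405,.302,.18],3.065,.03)
go([.405,.302,.18],3.065,.03)
```

```text
clock 5.40 at [0.5636 0.1513 0.1969] turn [ 0.0014  0.0042 -0.0159] shift [0.1697 0.1381 0.0169] | rows 6 [0.02828 0.02302 0.00282] f [ 0.5 -0.1 -1.3] op 1.004
clock 5.40 at [0.5636 0.1513 0.1969] turn [ 0.0014  0.0042 -0.0159] shift [0.1697 0.1381 0.0169] | rows 6 [0.02828 0.02302 0.00282] f [ 0.5 -0.1 -1.3] op 1.004
```

Call:
move_arm --increments '[{"tx": 0.028,"ty": 0.023,"tz": 0.003,"rx": 0.001,"ry": 0.004,"rz": -0.016,"fingers": 1},{"tx": 0.028,"ty": 0.023,"tz": 0.003,"rx": 0,"ry": 0,"rz": 0,"fingers": 1},{"tx": 0.028,"ty": 0.023,"tz": 0.003,"rx": 0,"ry": 0,"rz": 0,"fingers": 1},{"tx": 0.028,"ty": 0.023,"tz": 0.003,"rx": 0,"ry": 0,"rz": 0,"fingers": 1},{"tx": 0.028,"ty": 0.023,"tz": 0.003,"rx": 0,"ry": 0,"rz": 0,"fingers": 1},{"tx": 0.029,"ty": 0.023,"tz": 0.002,"rx": 0,"ry": 0,"rz": 0,"fingers": 1},{"tx": 0,"ty": 0,"tz": 0,"rx": 0,"ry": 0,"rz": 0,"fingers": 1},{"tx": 0,"ty": 0,"tz": 0,"rx": 0,"ry": 0,"rz": 0,"fingers": 1}]'

```text
clock: 6.2
eef_pos: [0.4061, 0.3011, 0.177]
ee_rot: [[-0.997, 0.077, -0.005], [0.077, 0.997, -0.001], [0.005, -0.002, -1.0]]
force: [-0.5, -1.1, -0.1]
opening: 1.003
grasp_force: 0.0
```

Run:
```python
from h import *
from station import imaging
c=imaging.camera("wrist");pickle.dump(c,open("pics/w3.pkl","wb"))
p0=[.4475,.2997,3.072-np.pi]
u=proj(c,frame(p0,[0,0,.014]))[0]; print(u)
m=mask(c,tuple(int(v) for v in u)); print(m.sum(),cv2.boundingRect(m))
p,f=fitbox([c],[m],(.13,.062,.014),p0); print(p,f)
im=c["img"].copy(); cv2.polylines(im,[proj(c,frame(p,box(.13,.062,.014)[[1,3,7,5]])).round().astype(np.int32)],True,(255,0,255),1)
cn,_=cv2.findContours(m,cv2.RETR_EXTERNAL,cv2.CHAIN_APPROX_NONE);cv2.drawContours(im,cn,-1,(0,255,0),1)
cv2.imwrite("pics/w3.png",im[:,:,::-1]); go([p[0]-.04*np.cos(p[2]),p[1]-.04*np.sin(p[2]),-.001],np.pi+p[2])
```

```text
[322.52105433 223.56482343]
6963 (292, 158, 63, 121)
[ 0.44820388  0.29902551 -0.07951616] 0.08810071459559454
clock 6.25 at [0.4066 0.3006 0.1772] turn [-0.0017 -0.0047  0.0008] shift [-0.0016  0.0017  0.1782] | rows 5 [-0.00032  0.00034  0.03564] f [ 0.4 -0.9 -0.3] op 0.997
```

View pics/w3.png

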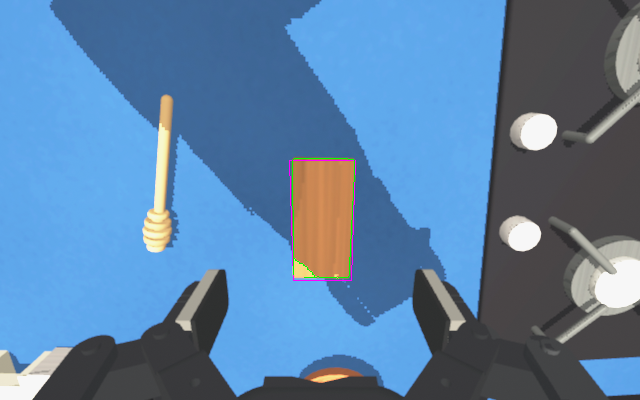

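The fitted outline lies on the broad board (columns 293–353, rows 158–279), so its pose is good. Next I'll descend and grip near its rear end.

Call:
move_arm --increments '[{"tx": -0.0016,"ty": 0.0017,"tz": 0.036,"rx": -0.002,"ry": -0.005,"rz": 0.001,"fingers": 1},{"tx": 0,"ty": 0,"tz": 0.036,"rx": 0,"ry": 0,"rz": 0,"fingers": 1},{"tx": 0,"ty": 0,"tz": 0.036,"rx": 0,"ry": 0,"rz": 0,"fingers": 1},{"tx": 0,"ty": 0,"tz": 0.036,"rx": 0,"ry": 0,"rz": 0,"fingers": 1},{"tx": 0,"ty": 0,"tz": 0.02,"rx": 0,"ry": 0,"rz": 0,"fingers": 1},{"tx": 0,"ty": 0,"tz": 0.013,"rx": 0,"ry": 0,"rz": 0,"fingers": 1},{"tx": 0,"ty": 0,"tz": 0,"rx": 0,"ry": 0,"rz": 0,"fingers": 1},{"tx": 0,"ty": 0,"tz": 0,"rx": 0,"ry": 0,"rz": 0,"fingers": 0.8},{"tx": 0,"ty": 0,"tz": 0,"rx": 0,"ry": 0,"rz": 0,"fingers": 0.6},{"tx": 0,"ty": 0,"tz": 0,"rx": 0,"ry": 0,"rz": 0,"fingers": 0.6},{"tx": 0,"ty": 0,"tz": 0,"rx": 0,"ry": 0,"rz": 0,"fingers": 0.6}]'

```text
clock: 7.35
eef_pos: [0.4089, 0.3031, 0.0025]
ee_rot: [[-0.997, 0.08, 0.004], [0.08, 0.997, 0.002], [-0.003, 0.003, -1.0]]
force: [-0.3, -2.5, 7.0]
opening: 0.705
grasp_force: 64.4
```

Call:
move_arm --increments '[{"tx": 0,"ty": 0,"tz": -0.01,"rx": 0,"ry": 0,"rz": 0,"fingers": 0.6},{"tx": 0,"ty": 0,"tz": -0.03,"rx": 0,"ry": 0,"rz": 0,"fingers": 0.6},{"tx": 0,"ty": 0,"tz": -0.03,"rx": 0,"ry": 0,"rz": 0,"fingers": 0.6},{"tx": 0,"ty": 0,"tz": 0,"rx": 0,"ry": 0,"rz": 0,"fingers": 0.6}]'

```text
clock: 7.75
eef_pos: [0.4097, 0.3038, 0.0756]
ee_rot: [[-0.997, 0.08, 0.007], [0.08, 0.997, 0.005], [-0.007, 0.005, -1.0]]
force: [0.5, -0.9, -0.4]
opening: 0.698
grasp_force: 65.3
```

Run:
```python
from h import *
go([*insw([-.219,-.105,0])[:2],.07],IY)
```

```text
clock 7.75 at [0.4097 0.3038 0.0756] turn [0.0056 0.0068 0.0178] shift [-0.0905 -0.4272  0.0056] | rows 11 [-0.00822 -0.03884  0.00051] f [ 0.5 -0.9 -0.4] op 0.698
```

Call:
move_arm --increments '[{"tx": 0,"ty": 0,"tz": 0,"rx": 0,"ry": 0,"rz": 0.018,"fingers": 0.6},{"tx": -0.0082,"ty": -0.039,"tz": 0,"rx": 0,"ry": 0,"rz": 0,"fingers": 0.6},{"tx": -0.0082,"ty": -0.039,"tz": 0,"rx": 0,"ry": 0,"rz": 0,"fingers": 0.6},{"tx": -0.0082,"ty": -0.039,"tz": 0,"rx": 0,"ry": 0,"rz": 0,"fingers": 0.6},{"tx": -0.0082,"ty": -0.039,"tz": 0,"rx": 0,"ry": 0,"rz": 0,"fingers": 0.6},{"tx": -0.0082,"ty": -0.039,"tz": 0,"rx": 0,"ry": 0,"rz": 0,"fingers": 0.6},{"tx": -0.0082,"ty": -0.039,"tz": 0,"rx": 0,"ry": 0,"rz": 0,"fingers": 0.6},{"tx": -0.0082,"ty": -0.039,"tz": 0,"rx": 0,"ry": 0,"rz": 0,"fingers": 0.6},{"tx": -0.0082,"ty": -0.039,"tz": 0,"rx": 0,"ry": 0,"rz": 0,"fingers": 0.6},{"tx": -0.0082,"ty": -0.039,"tz": 0,"rx": 0,"ry": 0,"rz": 0,"fingers": 0.6},{"tx": -0.0082,"ty": -0.039,"tz": 0,"rx": 0,"ry": 0,"rz": 0,"fingers": 0.6},{"tx": -0.0082,"ty": -0.039,"tz": 0,"rx": 0,"ry": 0,"rz": 0,"fingers": 0.6},{"tx": 0,"ty": 0,"tz": 0,"rx": 0,"ry": 0,"rz": 0,"fingers": 0.6},{"tx": 0,"ty": 0,"tz": 0,"rx": 0,"ry": 0,"rz": 0,"fingers": 0.6},{"tx": 0,"ty": 0,"tz": 0,"rx": 0,"ry": 0,"rz": 0,"fingers": 0.6}]'

```text
clock: 9.25
eef_pos: [0.4554, -0.1323, 0.07]
ee_rot: [[-0.995, 0.097, -0.0], [0.097, 0.995, 0.001], [0.0, 0.001, -1.0]]
force: [0.4, -0.0, -1.4]
opening: 0.698
grasp_force: 65.4
```

Run:
```python
from h import *
from station import imaging
c=imaging.camera("wrist");pickle.dump(c,open("pics/w4.pkl","wb"))
im=c["img"].copy()
for L in [(-.09,-.105-.034,0),(-.09,-.105-.034,.02),(-.09,-.105+.034,0),(-.09,-.105+.034,.02),(-.09,-.036-.0225,0),(-.09,-.036+.0225,0),(-.09,.15,.038),(-.09,-.15,.038)]:
    u=proj(c,[insw(L)])[0]; print(L,u.round(1)); cv2.circle(im,tuple(int(v) for v in u.round()),3,(255,0,255),1)
cv2.imwrite("pics/w4.png",im[:,:,::-1])
go([*insw([-.219,-.105,0])[:2],.006],IY)
```

```text
(-0.09, -0.139, 0) [282.2 366.5]
(-0.09, -0.139, 0.02) [279.3 387.2]
(-0.09, -0.071, 0) [364.2 366.4]
(-0.09, -0.071, 0.02) [367.6 387.1]
(-0.09, -0.058499999999999996, 0) [379.3 366.4]
(-0.09, -0.013499999999999998, 0) [433.6 366.3]
(-0.09, 0.15, 0.038) [678.4 408.1]
(-0.09, -0.15, 0.038) [261.1 408.7]
clock 9.30 at [ 0.4555 -0.1321  0.0701] turn [0.0013 0.0002 0.0005] shift [-0.0024  0.0022  0.0641] | rows 2 [-0.00119  0.00109  0.03207] f [-0.3 -0.4 -0.8] op 0.698
```

View pics/w4.png

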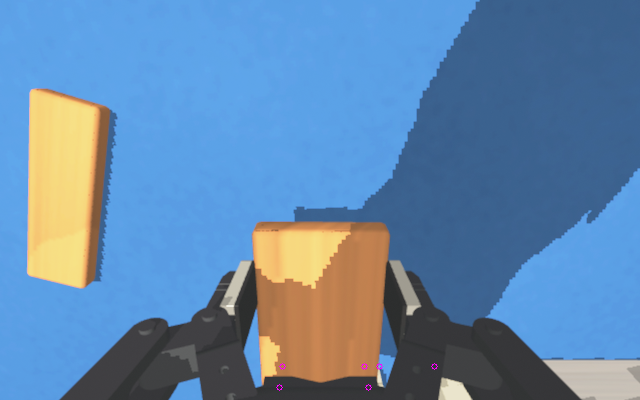

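The picture shows the broad board held centred (columns 255–388) and square in the fingers, with the narrow board at (68,188). Next I'll lower it and start inserting.

Call:
move_arm --increments '[{"tx": -0.0024,"ty": 0.0022,"tz": 0.03,"rx": 0,"ry": 0,"rz": 0,"fingers": 0.6},{"tx": 0,"ty": 0,"tz": 0.025,"rx": 0,"ry": 0,"rz": 0,"fingers": 0.6},{"tx": 0,"ty": 0,"tz": 0.0095,"rx": 0,"ry": 0,"rz": 0,"fingers": 0.6},{"tx": 0,"ty": 0,"tz": 0,"rx": 0,"ry": 0,"rz": 0,"fingers": 0.6},{"tx": 0,"ty": 0,"tz": 0,"rx": 0,"ry": 0,"rz": 0,"fingers": 0.6}]'

```text
clock: 9.8
eef_pos: [0.4589, -0.1309, 0.0068]
ee_rot: [[-0.995, 0.097, 0.002], [0.097, 0.995, 0.001], [-0.002, 0.001, -1.0]]
force: [-0.1, -0.2, -0.7]
opening: 0.701
grasp_force: 65.4
```

Run:
```python
from h import *
from station import imaging
go([*insw([-.219,-.105,0])[:2],.0055],IY)
c=imaging.camera("side");pickle.dump(c,open("pics/s2.pkl","wb"))
im=c["img"].copy()
p=frame(INS,[-.18,-.105,0])[0]
for L in [(-.09,.15,.038),(-.09,-.15,.0),(.09,-.15,0)]:
    u=proj(c,[insw(L)])[0]; cv2.circle(im,tuple(int(v) for v in u.round()),1,(255,0,255),-1)
q=proj(c,frame((p[0],p[1],INS[2]),box(.13,.062,.014)+[0,0,.003])).round().astype(np.int32); print(q.tolist())
im=cv2.resize(im[150:310,190:450],None,fx=3,fy=3,interpolation=cv2.INTER_CUBIC)
cv2.imwrite("pics/s2.png",im[:,:,::-1])
```

```text
clock 9.80 at [ 0.4589 -0.1309  0.0068] turn [0.0009 0.0017 0.0002] shift [0.0009 0.0006 0.0013] | rows 1 [0.00086 0.00063 0.00128] f [-0.1 -0.2 -0.7] op 0.701
[[243, 277], [243, 273], [249, 253], [249, 249], [307, 284], [307, 280], [310, 259], [310, 255]]
```

View pics/s2.png

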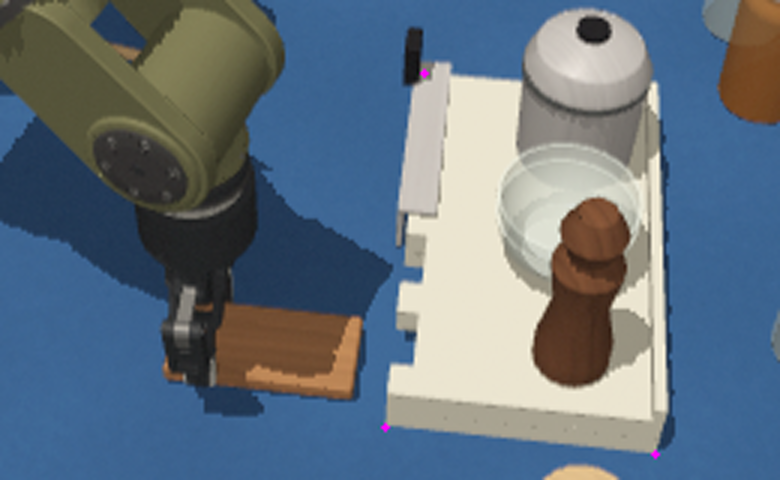

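Run:
```python
from h import *
c=pickle.load(open("pics/s2.pkl","rb"));g=c["img"].astype(int)
for y in(-.014,-.058,-.083,-.127,-.15): print(y,[proj(c,[insw([x,y,.038])])[0].round(1).tolist() for x in(-.09,-.084,-.075)])
for x in(323,325): print(x,[ (v,int(g[v,x].sum()),int(g[v,x,2]-g[v,x,0])) for v in range(228,284)])
```

```text
-0.014 [[324.8, 227.6], [327.6, 227.9], [331.7, 228.3]]
-0.058 [[322.9, 243.8], [325.8, 244.1], [330.1, 244.5]]
-0.083 [[321.8, 253.5], [324.7, 253.8], [329.1, 254.2]]
-0.127 [[319.8, 271.2], [322.8, 271.5], [327.3, 272.0]]
-0.15 [[318.7, 280.9], [321.7, 281.2], [326.3, 281.7]]
323 [(228, 400, -11), (229, 376, -9), (230, 365, -7), (231, 328, 7), (232, 245, 52), (233, 307, 86), (234, 311, 87), (235, 314, 87), (236, 309, 87), (237, 311, 87), (238, 311, 87), (239, 316, 86), (240, 316, 86), (241, 314, 87), (242, 317, 87), (243, 349, 73), (244, 486, 23), (245, 604, -9), (246, 624, -14), (247, 671, -27), (248, 669, -27), (249, 670, -26), (250, 670, -26), (251, 670, -26), (252, 671, -27), (253, 641, -26), (254, 437, -22), (255, 479, -23), (256, 476, -23), (257, 476, -23), (258, 479, -23), (259, 460, -12), (260, 349, 66), (261, 321, 89), (262, 318, 88), (263, 320, 88), (264, 319, 90), (265, 322, 88), (266, 321, 89), (267, 322, 88), (268, 318, 88), (269, 318, 90), (270, 322, 88), (271, 481, 16), (272, 672, -27), (273, 672, -27), (274, 672, -27), (275, 671, -27), (276, 672, -27), (277, 672, -2
[... 340 characters left out ...]
 (242, 315, 86), (243, 434, 33), (244, 622, -15), (245, 672, -27), (246, 672, -27), (247, 672, -27), (248, 672, -27), (249, 672, -27), (250, 673, -26), (251, 672, -27), (252, 673, -26), (253, 646, -26), (254, 495, -24), (255, 476, -23), (256, 479, -23), (257, 476, -23), (258, 472, -23), (259, 410, -16), (260, 237, 36), (261, 188, 55), (262, 182, 53), (263, 224, 65), (264, 321, 89), (265, 318, 87), (266, 316, 87), (267, 322, 88), (268, 322, 88), (269, 323, 89), (270, 319, 90), (271, 482, 17), (272, 672, -27), (273, 672, -27), (274, 673, -26), (275, 672, -27), (276, 670, -26), (277, 670, -26), (278, 673, -26), (279, 673, -26), (280, 669, -27), (281, 645, -27), (282, 475, -23), (283, 478, -23)]
```

The side picture shows the shutter open, both notches clear (broad notch near crop (405,348)), and the board's front end level with the wide slot. The notch edges match the insert pose to within 0.5 mm, so I'll insert.

Call:
move_arm --increments '[{"tx": -0.015,"ty": 0.0005,"tz": 0.001,"rx": 0,"ry": 0,"rz": 0,"fingers": 0.6},{"tx": -0.01,"ty": 0,"tz": 0,"rx": 0,"ry": 0,"rz": 0,"fingers": 0.6},{"tx": -0.01,"ty": 0,"tz": 0,"rx": 0,"ry": 0,"rz": 0,"fingers": 0.6},{"tx": -0.01,"ty": 0,"tz": 0,"rx": 0,"ry": 0,"rz": 0,"fingers": 0.6}]'

```text
clock: 10.25
eef_pos: [0.5042, -0.1351, 0.0054]
ee_rot: [[-0.995, 0.098, 0.002], [0.098, 0.995, 0.001], [-0.002, 0.001, -1.0]]
force: [-0.4, 0.5, -1.2]
opening: 0.701
grasp_force: 65.4
```

Call:
move_arm --increments '[{"tx": -0.02,"ty": 0,"tz": 0,"rx": 0,"ry": 0,"rz": 0,"fingers": 0.6},{"tx": -0.02,"ty": 0,"tz": 0,"rx": 0,"ry": 0,"rz": 0,"fingers": 0.6},{"tx": -0.018,"ty": 0,"tz": 0,"rx": 0,"ry": 0,"rz": 0,"fingers": 0.6},{"tx": 0,"ty": 0,"tz": 0,"rx": 0,"ry": 0,"rz": 0,"fingers": 0.6},{"tx": 0,"ty": 0,"tz": 0,"rx": 0,"ry": 0,"rz": 0,"fingers": 0.6}]'

```text
clock: 10.75
eef_pos: [0.5607, -0.1405, 0.0047]
ee_rot: [[-0.995, 0.097, 0.0], [0.097, 0.995, 0.001], [-0.0, 0.001, -1.0]]
force: [-0.7, -0.7, -1.2]
opening: 0.696
grasp_force: 65.4
```

Run:
```python
from h import *
go([*insw([-.116,-.105,0])[:2],.003],IY)
```

```text
clock 10.75 at [ 0.5607 -0.1405  0.0047] turn [ 0.0011  0.0002 -0.0001] shift [0.0001 0.0003 0.0017] | rows 1 [9.00e-05 2.90e-04 1.75e-03] f [-0.7 -0.7 -1.2] op 0.696
```

Call:
move_arm --increments '[{"tx": 0,"ty": 0,"tz": 0,"rx": 0,"ry": 0,"rz": 0,"fingers": 0.8},{"tx": 0,"ty": 0,"tz": 0,"rx": 0,"ry": 0,"rz": 0,"fingers": 1},{"tx": 0,"ty": 0,"tz": 0,"rx": 0,"ry": 0,"rz": 0,"fingers": 1},{"tx": 0.02,"ty": 0,"tz": 0,"rx": 0,"ry": 0,"rz": 0,"fingers": 1},{"tx": 0.02,"ty": 0,"tz": 0,"rx": 0,"ry": 0,"rz": 0,"fingers": 1},{"tx": 0.02,"ty": 0,"tz": 0,"rx": 0,"ry": 0,"rz": 0,"fingers": 0.7},{"tx": 0,"ty": 0,"tz": 0,"rx": 0,"ry": 0,"rz": 0,"fingers": 0.4},{"tx": 0,"ty": 0,"tz": 0,"rx": 0,"ry": 0,"rz": 0,"fingers": 0.1},{"tx": 0,"ty": 0,"tz": 0,"rx": 0,"ry": 0,"rz": 0,"fingers": 0},{"tx": 0,"ty": 0,"tz": 0,"rx": 0,"ry": 0,"rz": 0,"fingers": 0},{"tx": 0,"ty": 0,"tz": 0,"rx": 0,"ry": 0,"rz": 0,"fingers": 0}]'

```text
clock: 11.85
eef_pos: [0.5016, -0.1348, 0.0049]
ee_rot: [[-0.995, 0.097, 0.001], [0.097, 0.995, 0.001], [-0.001, 0.001, -1.0]]
force: [-0.2, -0.2, -0.4]
opening: 0.003
grasp_force: 0.0
```

Run:
```python
from h import *
go([*insw([-.095,-.105,0])[:2],.005],IY)
```

```text
clock 11.85 at [ 0.5016 -0.1348  0.0049] turn [ 0.001   0.001  -0.0001] shift [-0.0803  0.0004 -0.0001] | rows 3 [-2.676e-02  1.200e-04 -3.000e-05] f [-0.2 -0.2 -0.4] op 0.003
```

Call:
move_arm --increments '[{"tx": -0.015,"ty": 0,"tz": 0,"rx": 0,"ry": 0,"rz": 0,"fingers": 0},{"tx": -0.01,"ty": 0,"tz": 0,"rx": 0,"ry": 0,"rz": 0,"fingers": 0},{"tx": -0.01,"ty": 0,"tz": 0,"rx": 0,"ry": 0,"rz": 0,"fingers": 0},{"tx": -0.01,"ty": 0,"tz": 0,"rx": 0,"ry": 0,"rz": 0,"fingers": 0},{"tx": -0.01,"ty": 0,"tz": 0,"rx": 0,"ry": 0,"rz": 0,"fingers": 0},{"tx": -0.005,"ty": 0,"tz": 0,"rx": 0,"ry": 0,"rz": 0,"fingers": 0},{"tx": -0.005,"ty": 0,"tz": 0,"rx": 0,"ry": 0,"rz": 0,"fingers": 0},{"tx": 0,"ty": 0,"tz": 0,"rx": 0,"ry": 0,"rz": 0,"fingers": 0}]'

```text
clock: 12.65
eef_pos: [0.5664, -0.1412, 0.005]
ee_rot: [[-0.995, 0.098, 0.001], [0.098, 0.995, 0.001], [-0.001, 0.001, -1.0]]
force: [-0.0, 0.4, -1.8]
opening: -0.005
grasp_force: 0.0
```

Call:
move_arm --increments '[{"tx": -0.005,"ty": 0,"tz": 0,"rx": 0,"ry": 0,"rz": 0,"fingers": 0},{"tx": -0.005,"ty": 0,"tz": 0,"rx": 0,"ry": 0,"rz": 0,"fingers": 0},{"tx": -0.004,"ty": 0,"tz": 0,"rx": 0,"ry": 0,"rz": 0,"fingers": 0},{"tx": -0.004,"ty": 0,"tz": 0,"rx": 0,"ry": 0,"rz": 0,"fingers": 0},{"tx": 0,"ty": 0,"tz": 0,"rx": 0,"ry": 0,"rz": 0,"fingers": 0}]'

```text
clock: 13.15
eef_pos: [0.5844, -0.1429, 0.0051]
ee_rot: [[-0.995, 0.098, 0.001], [0.098, 0.995, 0.001], [-0.001, 0.001, -1.0]]
force: [-0.5, -0.7, -0.8]
opening: 0.001
grasp_force: 0.0
```

Call:
move_arm --increments '[{"tx": -0.003,"ty": 0,"tz": 0,"rx": 0,"ry": 0,"rz": 0,"fingers": 0},{"tx": 0,"ty": 0,"tz": 0,"rx": 0,"ry": 0,"rz": 0,"fingers": 0},{"tx": 0.02,"ty": 0,"tz": 0,"rx": 0,"ry": 0,"rz": 0,"fingers": 0},{"tx": 0.03,"ty": 0,"tz": 0,"rx": 0,"ry": 0,"rz": 0,"fingers": 0},{"tx": 0.03,"ty": 0,"tz": -0.035,"rx": 0,"ry": 0,"rz": 0.14,"fingers": 0},{"tx": 0.03,"ty": -0.01,"tz": -0.035,"rx": 0,"ry": 0,"rz": 0.14,"fingers": 0.5},{"tx": 0.02,"ty": -0.02,"tz": -0.035,"rx": 0,"ry": 0,"rz": 0.05,"fingers": 1},{"tx": 0.02,"ty": -0.02,"tz": -0.035,"rx": 0,"ry": 0,"rz": 0,"fingers": 1},{"tx": 0,"ty": 0,"tz": 0,"rx": 0,"ry": 0,"rz": 0,"fingers": 1}]'

```text
clock: 14.05
eef_pos: [0.4228, -0.1607, 0.1492]
ee_rot: [[-0.909, 0.416, 0.007], [0.416, 0.909, -0.002], [-0.008, 0.001, -1.0]]
force: [-0.4, -0.0, -0.6]
opening: 0.682
grasp_force: 0.0
```

Run:
```python
from h import *
p=[.4207,-.295,2.7266-np.pi]
go([p[0]-.04*np.cos(p[2]),p[1]-.04*np.sin(p[2]),.18],np.pi+p[2],.03)
```

```text
clock 14.05 at [ 0.4228 -0.1607  0.1492] turn [ 0.0009  0.0076 -0.0144] shift [-0.0123 -0.1238 -0.0308] | rows 5 [-0.00245 -0.02475 -0.00616] f [-0.4 -0.  -0.6] op 0.682
```

Call:
move_arm --increments '[{"tx": -0.003,"ty": -0.031,"tz": -0.008,"rx": 0,"ry": 0.006,"rz": -0.014,"fingers": 1},{"tx": -0.003,"ty": -0.031,"tz": -0.008,"rx": 0,"ry": 0,"rz": 0,"fingers": 1},{"tx": -0.003,"ty": -0.031,"tz": -0.008,"rx": 0,"ry": 0,"rz": 0,"fingers": 1},{"tx": -0.003,"ty": -0.031,"tz": -0.007,"rx": 0,"ry": 0,"rz": 0,"fingers": 1},{"tx": 0,"ty": 0,"tz": 0,"rx": 0,"ry": 0,"rz": 0,"fingers": 1},{"tx": 0,"ty": 0,"tz": 0,"rx": 0,"ry": 0,"rz": 0,"fingers": 1}]'

```text
clock: 14.65
eef_pos: [0.3839, -0.2776, 0.1752]
ee_rot: [[-0.915, 0.403, -0.005], [0.403, 0.915, 0.004], [0.006, 0.002, -1.0]]
force: [-0.4, 0.1, -1.3]
opening: 1.006
grasp_force: 0.0
```

Run:
```python
from h import *
from station import imaging
c=imaging.camera("wrist")
p0=[.4207,-.295,2.7266-np.pi]
u=proj(c,frame(p0,[0,0,.014]))[0]; print(u)
m=mask(c,tuple(int(v) for v in u)); print(m.sum(),cv2.boundingRect(m))
p,f=fitbox([c],[m],(.13,.04,.014),p0); print(p,f)
im=c["img"].copy(); cv2.polylines(im,[proj(c,frame(p,box(.13,.04,.014)[[1,3,7,5]])).round().astype(np.int32)],True,(255,0,255),1)
o=np.zeros((600,640,3),np.uint8); o[:250]=im[110:360]
s=imaging.camera("side")["img"]; o[260:600]=cv2.resize(s[190:300,290:420],(402,340),interpolation=cv2.INTER_CUBIC)[:, :402] if 0 else cv2.copyMakeBorder(cv2.resize(s[190:300,290:420],(402,340),interpolation=cv2.INTER_CUBIC),0,0,0,238,cv2.BORDER_CONSTANT)
cv2.imwrite("pics/w5.png",o[:,:,::-1]); go([p[0]-.04*np.cos(p[2]),p[1]-.04*np.sin(p[2]),.0015],np.pi+p[2])
```

```text
[318.89535141 223.70300585]
4661 (295, 159, 42, 121)
[ 0.4216441  -0.29743866 -0.39899723] 0.062327897297908996
clock 14.75 at [ 0.3841 -0.2767  0.1751] turn [ 0.0018 -0.0063 -0.0142] shift [-0.0026 -0.0045  0.1736] | rows 5 [-0.00052 -0.0009   0.03473] f [-0.2  0.3  0.2] op 0.997
```

View pics/w5.png

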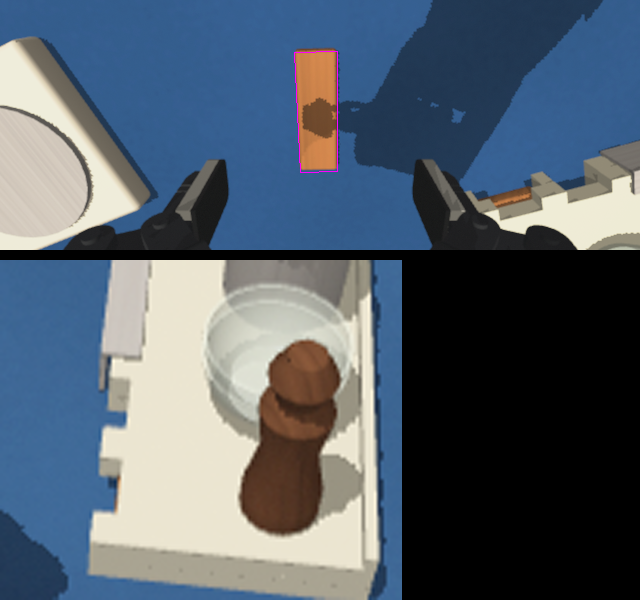

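The composite shows the broad board inside its slot, with its end just visible in the notch behind the front face. The narrow board fit is tight (columns 295–337), so I'll grip it.

Call:
move_arm --increments '[{"tx": -0.0026,"ty": -0.0045,"tz": 0.036,"rx": 0.002,"ry": -0.006,"rz": -0.014,"fingers": 1},{"tx": 0,"ty": 0,"tz": 0.036,"rx": 0,"ry": 0,"rz": 0,"fingers": 1},{"tx": 0,"ty": 0,"tz": 0.036,"rx": 0,"ry": 0,"rz": 0,"fingers": 1},{"tx": 0,"ty": 0,"tz": 0.036,"rx": 0,"ry": 0,"rz": 0,"fingers": 1},{"tx": 0,"ty": 0,"tz": 0.02,"rx": 0,"ry": 0,"rz": 0,"fingers": 1},{"tx": 0,"ty": 0,"tz": 0.009,"rx": 0,"ry": 0,"rz": 0,"fingers": 1},{"tx": 0,"ty": 0,"tz": 0,"rx": 0,"ry": 0,"rz": 0,"fingers": 1},{"tx": 0,"ty": 0,"tz": 0,"rx": 0,"ry": 0,"rz": 0,"fingers": 0.7},{"tx": 0,"ty": 0,"tz": 0,"rx": 0,"ry": 0,"rz": 0,"fingers": 0.4},{"tx": 0,"ty": 0,"tz": 0,"rx": 0,"ry": 0,"rz": 0,"fingers": 0.35},{"tx": 0,"ty": 0,"tz": 0,"rx": 0,"ry": 0,"rz": 0,"fingers": 0.35},{"tx": 0,"ty": 0,"tz": 0,"rx": 0,"ry": 0,"rz": 0,"fingers": 0.35}]'

```text
clock: 15.95
eef_pos: [0.3849, -0.2831, 0.0038]
ee_rot: [[-0.921, 0.389, 0.002], [0.389, 0.921, -0.002], [-0.002, -0.001, -1.0]]
force: [-0.3, 2.2, 10.8]
opening: 0.448
grasp_force: 60.3
```

Call:
move_arm --increments '[{"tx": 0,"ty": 0,"tz": -0.01,"rx": 0,"ry": 0,"rz": 0,"fingers": 0.35},{"tx": 0,"ty": 0,"tz": -0.03,"rx": 0,"ry": 0,"rz": 0,"fingers": 0.35},{"tx": 0,"ty": 0,"tz": -0.03,"rx": 0,"ry": 0,"rz": -0.1,"fingers": 0.35},{"tx": 0,"ty": 0,"tz": 0,"rx": 0,"ry": 0,"rz": -0.1,"fingers": 0.35},{"tx": 0,"ty": 0,"tz": 0,"rx": 0,"ry": 0,"rz": -0.1,"fingers": 0.35},{"tx": 0,"ty": 0,"tz": 0,"rx": 0,"ry": 0,"rz": 0,"fingers": 0.35}]'

```text
clock: 16.55
eef_pos: [0.3845, -0.2828, 0.0735]
ee_rot: [[-0.995, 0.098, 0.001], [0.098, 0.995, -0.001], [-0.001, -0.001, -1.0]]
force: [-1.1, 0.4, -0.3]
opening: 0.449
grasp_force: 60.6
```

Run:
```python
from h import *
go([*insw([-.219,-.036,0])[:2],.07],IY)
```

```text
clock 16.55 at [ 0.3845 -0.2828  0.0735] turn [-0.0014  0.0012 -0.0007] shift [-0.0584  0.228   0.0035] | rows 6 [-0.00974  0.038    0.00059] f [-1.1  0.4 -0.3] op 0.449
```

Call:
move_arm --increments '[{"tx": -0.0097,"ty": 0.038,"tz": 0,"rx": 0,"ry": 0,"rz": 0,"fingers": 0.35},{"tx": -0.0097,"ty": 0.038,"tz": 0,"rx": 0,"ry": 0,"rz": 0,"fingers": 0.35},{"tx": -0.0097,"ty": 0.038,"tz": 0,"rx": 0,"ry": 0,"rz": 0,"fingers": 0.35},{"tx": -0.0097,"ty": 0.038,"tz": 0,"rx": 0,"ry": 0,"rz": 0,"fingers": 0.35},{"tx": -0.0098,"ty": 0.038,"tz": 0,"rx": 0,"ry": 0,"rz": 0,"fingers": 0.35},{"tx": -0.0098,"ty": 0.038,"tz": 0,"rx": 0,"ry": 0,"rz": 0,"fingers": 0.35},{"tx": 0,"ty": 0,"tz": 0.03,"rx": 0,"ry": 0,"rz": 0,"fingers": 0.35},{"tx": 0,"ty": 0,"tz": 0.025,"rx": 0,"ry": 0,"rz": 0,"fingers": 0.35},{"tx": 0,"ty": 0,"tz": 0.011,"rx": 0,"ry": 0,"rz": 0,"fingers": 0.35},{"tx": 0,"ty": 0,"tz": 0,"rx": 0,"ry": 0,"rz": 0,"fingers": 0.35},{"tx": 0,"ty": 0,"tz": 0,"rx": 0,"ry": 0,"rz": 0,"fingers": 0.35}]'

```text
clock: 17.65
eef_pos: [0.4657, -0.062, 0.0073]
ee_rot: [[-0.995, 0.101, 0.001], [0.101, 0.995, -0.001], [-0.001, -0.001, -1.0]]
force: [0.8, -0.6, 0.5]
opening: 0.442
grasp_force: 60.7
```

Run:
```python
from h import *
from station import imaging
go([*insw([-.219,-.036,0])[:2],.007],IY)
c=imaging.camera("side");q=insw([-.18,-.036,0]); m=mask(c,tuple(int(v) for v in proj(c,[q+[0.02*1,0,.016]])[0])); print(m.sum(),cv2.boundingRect(m))
cn=max(cv2.findContours(m,cv2.RETR_EXTERNAL,cv2.CHAIN_APPROX_NONE)[0],key=len).reshape(-1,2)
for nm,k in(("bottom-right",cn.sum(1).argmax()),("top-right",(cn[:,0]-cn[:,1]).argmax())): print(nm,cn[k])
print(proj(c,frame((q[0],q[1],INS[2]),box(.13,.04,.014)+[0,0,.003])[4:]).round(1).tolist())
```

```text
clock 17.65 at [ 0.4657 -0.062   0.0073] turn [-0.0009  0.0011 -0.0037] shift [0.0009 0.0004 0.0003] | rows 1 [0.00087 0.00039 0.00032] f [ 0.8 -0.6  0.5] op 0.442
736 (268, 229, 45, 22)
bottom-right [310 250]
top-right [312 234]
[[310.8, 252.0], [310.9, 248.0], [312.7, 237.4], [312.8, 233.4]]
```

Call:
move_arm --increments '[{"tx": -0.015,"ty": 0.0004,"tz": 0.001,"rx": 0,"ry": 0,"rz": -0.003,"fingers": 0.35},{"tx": -0.01,"ty": 0,"tz": 0,"rx": 0,"ry": 0,"rz": 0,"fingers": 0.35},{"tx": -0.01,"ty": 0,"tz": 0,"rx": 0,"ry": 0,"rz": 0,"fingers": 0.35},{"tx": -0.01,"ty": 0,"tz": 0,"rx": 0,"ry": 0,"rz": 0,"fingers": 0.35},{"tx": 0,"ty": 0,"tz": 0,"rx": 0,"ry": 0,"rz": 0,"fingers": 0.35}]'

```text
clock: 18.2
eef_pos: [0.5112, -0.0658, 0.0058]
ee_rot: [[-0.995, 0.097, 0.001], [0.097, 0.995, -0.001], [-0.001, -0.001, -1.0]]
force: [-0.7, 0.2, -1.0]
opening: 0.446
grasp_force: 60.7
```

Call:
move_arm --increments '[{"tx": -0.02,"ty": 0,"tz": 0,"rx": 0,"ry": 0,"rz": 0,"fingers": 0.35},{"tx": -0.02,"ty": 0,"tz": 0,"rx": 0,"ry": 0,"rz": 0,"fingers": 0.35},{"tx": -0.013,"ty": 0,"tz": 0,"rx": 0,"ry": 0,"rz": 0,"fingers": 0.35},{"tx": 0,"ty": 0,"tz": 0,"rx": 0,"ry": 0,"rz": 0,"fingers": 0.35},{"tx": 0,"ty": 0,"tz": 0,"rx": 0,"ry": 0,"rz": 0,"fingers": 0.35}]'

```text
clock: 18.7
eef_pos: [0.562, -0.0707, 0.0052]
ee_rot: [[-0.995, 0.097, -0.001], [0.097, 0.995, -0.001], [0.001, -0.001, -1.0]]
force: [-0.5, 0.5, -0.7]
opening: 0.444
grasp_force: 60.7
```

Run:
```python
from h import *
go([*insw([-.121,-.036,0])[:2],.005],IY)
```

```text
clock 18.70 at [ 0.562  -0.0707  0.0052] turn [-0.0007 -0.0007  0.0007] shift [-0.0004 -0.0003  0.0002] | rows 1 [-0.00038 -0.00034  0.00018] f [-0.5  0.5 -0.7] op 0.444
```

Call:
move_arm --increments '[{"tx": 0,"ty": 0,"tz": 0,"rx": 0,"ry": 0,"rz": 0,"fingers": 0.6},{"tx": 0,"ty": 0,"tz": 0,"rx": 0,"ry": 0,"rz": 0,"fingers": 0.7},{"tx": 0,"ty": 0,"tz": 0,"rx": 0,"ry": 0,"rz": 0,"fingers": 0.7},{"tx": 0.02,"ty": 0,"tz": 0,"rx": 0,"ry": 0,"rz": 0,"fingers": 0.7},{"tx": 0.02,"ty": 0,"tz": 0,"rx": 0,"ry": 0,"rz": 0,"fingers": 0.7},{"tx": 0.02,"ty": 0,"tz": 0,"rx": 0,"ry": 0,"rz": 0,"fingers": 0.5},{"tx": 0,"ty": 0,"tz": 0,"rx": 0,"ry": 0,"rz": 0,"fingers": 0.2},{"tx": 0,"ty": 0,"tz": 0,"rx": 0,"ry": 0,"rz": 0,"fingers": 0},{"tx": 0,"ty": 0,"tz": 0,"rx": 0,"ry": 0,"rz": 0,"fingers": 0},{"tx": 0,"ty": 0,"tz": 0,"rx": 0,"ry": 0,"rz": 0,"fingers": 0}]'

```text
clock: 19.7
eef_pos: [0.5037, -0.0651, 0.0056]
ee_rot: [[-0.995, 0.097, 0.001], [0.097, 0.995, -0.001], [-0.001, -0.001, -1.0]]
force: [0.1, 0.9, -0.2]
opening: 0.004
grasp_force: 0.0
```

Run:
```python
from h import *
go([*insw([-.089,-.036,0])[:2],.005],IY)
```

```text
clock 19.70 at [ 0.5037 -0.0651  0.0056] turn [-0.0008  0.0008  0.0007] shift [-0.091  -0.0002  0.0006] | rows 3 [-3.034e-02 -8.000e-05  1.800e-04] f [ 0.1  0.9 -0.2] op 0.004
```

Call:
move_arm --increments '[{"tx": -0.02,"ty": 0,"tz": 0,"rx": 0,"ry": 0,"rz": 0,"fingers": 0},{"tx": -0.01,"ty": 0,"tz": 0,"rx": 0,"ry": 0,"rz": 0,"fingers": 0},{"tx": -0.01,"ty": 0,"tz": 0,"rx": 0,"ry": 0,"rz": 0,"fingers": 0},{"tx": -0.01,"ty": 0,"tz": 0,"rx": 0,"ry": 0,"rz": 0,"fingers": 0},{"tx": -0.01,"ty": 0,"tz": 0,"rx": 0,"ry": 0,"rz": 0,"fingers": 0},{"tx": -0.01,"ty": 0,"tz": 0,"rx": 0,"ry": 0,"rz": 0,"fingers": 0},{"tx": -0.005,"ty": 0,"tz": 0,"rx": 0,"ry": 0,"rz": 0,"fingers": 0},{"tx": 0,"ty": 0,"tz": 0,"rx": 0,"ry": 0,"rz": 0,"fingers": 0}]'

```text
clock: 20.5
eef_pos: [0.5782, -0.0723, 0.0054]
ee_rot: [[-0.995, 0.097, 0.0], [0.097, 0.995, -0.001], [-0.001, -0.001, -1.0]]
force: [0.1, -0.0, -0.1]
opening: -0.003
grasp_force: 0.0
```

Call:
move_arm --increments '[{"tx": -0.005,"ty": 0,"tz": 0,"rx": 0,"ry": 0,"rz": 0,"fingers": 0},{"tx": -0.005,"ty": 0,"tz": 0,"rx": 0,"ry": 0,"rz": 0,"fingers": 0},{"tx": -0.004,"ty": 0,"tz": 0,"rx": 0,"ry": 0,"rz": 0,"fingers": 0},{"tx": -0.002,"ty": 0,"tz": 0,"rx": 0,"ry": 0,"rz": 0,"fingers": 0},{"tx": 0,"ty": 0,"tz": 0,"rx": 0,"ry": 0,"rz": 0,"fingers": 0},{"tx": 0.02,"ty": 0,"tz": 0,"rx": 0,"ry": 0,"rz": 0,"fingers": 0},{"tx": 0.03,"ty": 0,"tz": 0,"rx": 0,"ry": 0,"rz": 0,"fingers": 0},{"tx": 0.03,"ty": 0,"tz": -0.035,"rx": 0,"ry": 0,"rz": 0,"fingers": 0.3},{"tx": 0,"ty": 0,"tz": -0.05,"rx": 0,"ry": 0,"rz": 0,"fingers": 0.6},{"tx": 0,"ty": 0,"tz": -0.05,"rx": 0,"ry": 0,"rz": 0,"fingers": 0.9},{"tx": 0,"ty": 0,"tz": -0.05,"rx": 0,"ry": 0,"rz": 0,"fingers": 1},{"tx": 0,"ty": 0,"tz": 0,"rx": 0,"ry": 0,"rz": 0,"fingers": 1},{"tx": 0,"ty": 0,"tz": 0,"rx": 0,"ry": 0,"rz": 0,"fingers": 1}]'

```text
clock: 21.8
eef_pos: [0.5141, -0.0659, 0.1914]
ee_rot: [[-0.995, 0.097, 0.002], [0.097, 0.995, -0.001], [-0.003, -0.001, -1.0]]
force: [0.1, 0.1, -0.2]
opening: 0.995
grasp_force: 0.0
```

Run:
```python
from h import *
from station import imaging
s=imaging.camera("side")["img"][160:300,290:420]; c=imaging.camera("wrist"); w=c["img"]
for y in(-.105,-.036): print([proj(c,[insw([x,y,z])])[0].round(0).tolist() for x,z in((-.09,.014),(-.075,.014))])
o=np.zeros((600,790,3),np.uint8); o[:400,:640]=w; o[200:536,478:790]=0
o[200:600,419:790]=cv2.resize(s,(371,400),interpolation=cv2.INTER_CUBIC)
cv2.imwrite("pics/f.png",o[:,:,::-1])
go([.6005,.1025,.18],IY)
```

```text
[[256.0, 251.0], [257.0, 263.0]]
[[320.0, 251.0], [320.0, 263.0]]
clock 21.90 at [ 0.5134 -0.0658  0.1894] turn [-0.0006 -0.0015  0.0007] shift [-0.0703  0.176   0.0094] | rows 5 [-0.01406  0.03519  0.00187] f [-0.2 -0.6 -1.2] op 1.003
```

View pics/f.png

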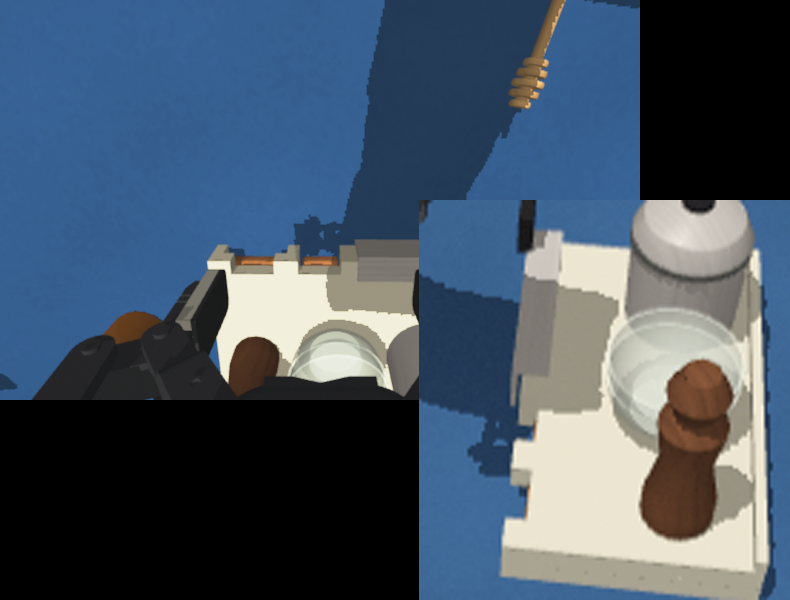

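Both board ends lie behind the front face in their notches (wrist rows 257–265, against 251 for the face). Now I'll close the shutter.

Call:
move_arm --increments '[{"tx": -0.014,"ty": 0.0355,"tz": 0,"rx": 0,"ry": 0,"rz": 0,"fingers": 1},{"tx": -0.014,"ty": 0.0355,"tz": 0,"rx": 0,"ry": 0,"rz": 0,"fingers": 1},{"tx": -0.014,"ty": 0.0355,"tz": 0,"rx": 0,"ry": 0,"rz": 0,"fingers": 1},{"tx": -0.014,"ty": 0.0355,"tz": 0,"rx": 0,"ry": 0,"rz": 0,"fingers": 1},{"tx": -0.014,"ty": 0.0355,"tz": 0.009,"rx": 0,"ry": 0,"rz": 0,"fingers": 1},{"tx": 0,"ty": 0,"tz": 0,"rx": 0,"ry": 0,"rz": 0,"fingers": 1},{"tx": 0,"ty": 0,"tz": 0.04,"rx": 0,"ry": 0,"rz": 0,"fingers": 1},{"tx": 0,"ty": 0,"tz": 0.04,"rx": 0,"ry": 0,"rz": 0,"fingers": 1},{"tx": 0,"ty": 0,"tz": 0.03,"rx": 0,"ry": 0,"rz": 0,"fingers": 1},{"tx": 0,"ty": 0,"tz": 0.016,"rx": 0,"ry": 0,"rz": 0,"fingers": 1},{"tx": 0,"ty": 0,"tz": 0,"rx": 0,"ry": 0,"rz": 0,"fingers": 1},{"tx": 0,"ty": 0,"tz": 0,"rx": 0,"ry": 0,"rz": 0,"fingers": 0.6},{"tx": 0,"ty": 0,"tz": 0,"rx": 0,"ry": 0,"rz": 0,"fingers": 0.3},{"tx": 0,"ty": 0,"tz": 0,"rx": 0,"ry": 0,"rz": 0,"fingers": 0.15},{"tx": 0,"ty": 0,"tz": 0,"rx": 0,"ry": 0,"rz": 0,"fingers": 0.15},{"tx": 0,"ty": 0,"tz": 0,"rx": 0,"ry": 0,"rz": 0,"fingers": 0.15}]'

```text
clock: 23.5
eef_pos: [0.6012, 0.1039, 0.0564]
ee_rot: [[-0.995, 0.097, 0.001], [0.097, 0.995, -0.001], [-0.002, -0.001, -1.0]]
force: [-2.5, 0.2, 4.8]
opening: 0.269
grasp_force: 58.6
```

Call:
move_arm --increments '[{"tx": 0,"ty": -0.01,"tz": 0,"rx": 0,"ry": 0,"rz": 0,"fingers": 0.15},{"tx": 0,"ty": -0.02,"tz": 0,"rx": 0,"ry": 0,"rz": 0,"fingers": 0.15},{"tx": 0,"ty": -0.02,"tz": 0,"rx": 0,"ry": 0,"rz": 0,"fingers": 0.15},{"tx": 0,"ty": -0.02,"tz": 0,"rx": 0,"ry": 0,"rz": 0,"fingers": 0.15},{"tx": 0,"ty": -0.02,"tz": 0,"rx": 0,"ry": 0,"rz": 0,"fingers": 0.15},{"tx": 0,"ty": -0.02,"tz": 0,"rx": 0,"ry": 0,"rz": 0,"fingers": 0.15},{"tx": 0,"ty": -0.02,"tz": 0,"rx": 0,"ry": 0,"rz": 0,"fingers": 0.15},{"tx": 0,"ty": -0.01,"tz": 0,"rx": 0,"ry": 0,"rz": 0,"fingers": 0.15},{"tx": 0,"ty": -0.008,"tz": 0,"rx": 0,"ry": 0,"rz": 0,"fingers": 0.15},{"tx": 0,"ty": 0,"tz": 0,"rx": 0,"ry": 0,"rz": 0,"fingers": 0.15},{"tx": 0,"ty": 0,"tz": 0,"rx": 0,"ry": 0,"rz": 0,"fingers": 0.15}]'

```text
clock: 24.6
eef_pos: [0.5862, -0.0442, 0.0564]
ee_rot: [[-0.995, 0.097, -0.0], [0.097, 0.995, -0.001], [0.0, -0.001, -1.0]]
force: [-7.1, -0.1, 9.5]
opening: 0.268
grasp_force: 59.4
```

Call:
move_arm --increments '[{"tx": 0,"ty": -0.003,"tz": 0,"rx": 0,"ry": 0,"rz": 0,"fingers": 0.15},{"tx": 0,"ty": -0.002,"tz": 0,"rx": 0,"ry": 0,"rz": 0,"fingers": 0.15},{"tx": 0,"ty": -0.002,"tz": 0,"rx": 0,"ry": 0,"rz": 0,"fingers": 0.15},{"tx": 0,"ty": 0,"tz": 0,"rx": 0,"ry": 0,"rz": 0,"fingers": 0.15}]'

```text
clock: 25.0
eef_pos: [0.5856, -0.0499, 0.0564]
ee_rot: [[-0.995, 0.097, -0.0], [0.097, 0.995, 0.0], [0.0, 0.0, -1.0]]
force: [-6.4, 7.2, 9.4]
opening: 0.27
grasp_force: 59.6
```

Call:
move_arm --increments '[{"tx": 0,"ty": 0.0005,"tz": 0,"rx": 0,"ry": 0,"rz": 0,"fingers": 0.4},{"tx": 0,"ty": 0,"tz": 0,"rx": 0,"ry": 0,"rz": 0,"fingers": 0.7},{"tx": 0,"ty": 0,"tz": 0,"rx": 0,"ry": 0,"rz": 0,"fingers": 0.8},{"tx": 0,"ty": 0,"tz": 0,"rx": 0,"ry": 0,"rz": 0,"fingers": 0.8},{"tx": 0,"ty": 0,"tz": -0.04,"rx": 0,"ry": 0,"rz": 0,"fingers": 0.8},{"tx": 0,"ty": 0,"tz": -0.04,"rx": 0,"ry": 0,"rz": 0,"fingers": 0.8},{"tx": 0.03,"ty": 0,"tz": -0.03,"rx": 0,"ry": 0,"rz": 0,"fingers": 0.8},{"tx": 0.03,"ty": 0,"tz": -0.02,"rx": 0,"ry": 0,"rz": 0,"fingers": 0.8},{"tx": 0,"ty": 0,"tz": 0,"rx": 0,"ry": 0,"rz": 0,"fingers": 0.8},{"tx": 0,"ty": 0,"tz": 0,"rx": 0,"ry": 0,"rz": 0,"fingers": 0.8}]'

```text
clock: 26.0
eef_pos: [0.5263, -0.0441, 0.1861]
ee_rot: [[-0.995, 0.097, 0.002], [0.097, 0.995, -0.001], [-0.002, -0.001, -1.0]]
force: [0.0, 0.3, -0.8]
opening: 0.798
grasp_force: 0.0
```

Run:
```python
from h import *
from station import imaging
c=imaging.camera("wrist");g=c["img"].astype(int)
m=(g.sum(2)<160).astype(np.uint8); 
u=proj(c,[insw([-.1,-.0135,.082])])[0]; print("tab top if shut",u.round(1))
n,l,st,ce=cv2.connectedComponentsWithStats(m); print([ (s.tolist(),q.round(1).tolist()) for s,q in zip(st,ce) if 150<s[4]<1500])
go([.5,0,.2],IY)
```

```text
tab top if shut [319.5 268.5]
[([307, 242, 27, 31, 769], [320.3, 256.9])]
clock 26.05 at [ 0.5264 -0.0441  0.1853] turn [-0.0008  0.0005  0.0006] shift [ 0.0306  0.0413 -0.0147] | rows 2 [ 0.01529  0.02066 -0.00737] f [ 0.4  0.2 -1.2] op 0.800
```

The tab sits at column 320, against 319.5 predicted for fully shut. I'm handing the job in.

```bash
python3 -c "
from station import r
print(r.job_done())"
```

```text
the job is handed in; nothing more can be done
None
```

Both boards are fully inside their own slots, the shutter is shut against its stop, and the job was handed in at about 26 s of the 72 s allowed; the hand-in returned no verdict, and I measured none of the bystanders afterwards, though I felt no unexpected contact.

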